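# Free the board lift's pawl and lower the board

### The job

The board lift is held up by its red ratchet pawl. Take the yellow-handled release rod, flick the pawl up with it from underneath so that it tumbles over and stays back (do not touch the pawl with the gripper), then press the lift's platform down by its orange pad until it is fully down, and leave the rod lying in the blue tray.

Things in the scene. Friction and masses are not known exactly. Their poses are not given: they have to be found in the camera images.
- rod_grip (a point): Centre of the square yellow handle (70 x 18 x 18 mm) of the release rod, lying near a red screwdriver. Its x axis points along the rod to the tip: a round steel shaft, 8 mm thick, on the handle's centre line, ends 120 mm from this point. 70 g. This point lies 9 mm above the rod's underside, and above the bench at the start.
- pawl: Red tumbler pawl on the lift's own -y (right-hand) side; origin on its pivot, 136 mm above the bench. Engaged it lies level, z up, its arm 125 mm long along its -x over a toothed wheel. It turns about its y, paddle rising; raised 0.35 rad, its brass weight ball tips it over by itself to a stop at 2.3 rad, where it stays, arm pointing up and away to 230 mm above the bench.
- paddle (a point): Centre of the underside of the paddle (45 mm long, 28 mm wide) at the end of the pawl's arm, 100 mm from the pivot along the pawl's -x; axes as the pawl's. Free below and to its -y side. On its +y side keep a rod within 45 mm. The wheel begins 30 mm towards +x. Lift: under 1 N; raising it 35 to 45 mm tips it over (if the platform was not pressed before).
- press_pad (a point): Centre of the flat top of the orange press pad (40 mm across, 22 mm high) amid the lift's aluminium platform (150 x 120 mm), which carries a green circuit board. 180 mm above the bench when raised, 120 mm when fully down. Two guide columns, 170 mm high, stand 85 mm from it along its +x.
- platform (a joint): How far the platform has been lowered: 0 is raised, 0.060 m is fully down on its stop. While the pawl is engaged it yields about 2 mm only. Freed, it stays where it is left; it needs 2 to 8 N from above to go down.
- tray: Blue open tray, fixed, 150 x 230 mm outside (230 along its own y), 22 mm high, walls 4 mm, inner floor 4 mm above the bench. The origin is the centre of its underside.
There are look-alikes about, which are no part of the job. What is meant by the part that bears rod_grip is not green, and is the larger of those in its own colour.

How it is judged (in metres and radians):
On the way, in this order (a step that is already met when the one before it is completed fails the run):
1. the rod lifts the pawl (contact force between rod and pawl above 0.05 N and angle between pawl's own z axis and vertical above 0.1 rad).
2. the pawl has tumbled over and stays back (angle between pawl's own z axis and vertical above 1.6 rad), for 0.2 s.
3. the platform is pressed fully down (value of joint platform above 0.054 m), for 0.2 s.
At the end, for the whole second after the job is handed in: The pawl is tipped back by more than 1.6 rad, the platform is lowered by at least 54 of its 60 mm, and the rod lies still with its handle's centre within the tray's outline and less than 30 mm above the bench (angle between pawl's own z axis and vertical above 1.6 rad and value of joint platform above 0.054 m and x of rod_grip in the frame of tray between -0.075 and 0.075 m and y of rod_grip in the frame of tray between -0.115 and 0.115 m and height (world z) of rod_grip below 0.03 m and linear speed of rod below 0.02 m/s); the robot touches nothing.
It fails at once if the gripper or arm pushes the pawl itself (contact force between any of the fingers, the arm and pawl above 1 N).
It also fails if it takes over 69 s, if anything falls off the work surface, if the arm or the gripper's body presses on something with over 40 N, if the wrist force passes 120 N, or if a joint passes its speed limit or range.

### The arm

A 7-joint arm with a two-finger parallel gripper is mounted at the origin on the work surface. World frame = base frame: x ahead of the robot, y to its left, z up, the work surface at z = 0. Lengths are in m, angles in degrees, forces in N, time in s.
With the tool pointing down it reaches from about 0.425 to 0.875 m from the base axis. Payload 4.7 kg.
Tool frame: the origin (TCP) lies on the centre line of the jaws, within the pads' length; the fingertips stand ahead of it and the grasp point (between the pads) lies 2 mm behind it (env.tip_reach is the x of the fingertips in the tool frame, in m); x points along the fingers, z is the direction in which the jaws open and shut, and the axes are right-handed (so a half turn about x gives the same grasp; the last joint's range is limited). The gripper opens to 87 mm and grips with 3 to 60 N. Pads are 19 mm wide; open, the fingers measure 117 mm over their backs; the gripper's body (75 mm by 190 mm) begins 51 mm behind the grasp point.
Start: joints at [64.979, 18.392, -4.016, 83.108, 1.295, 78.541, -3.26], TCP at [0.283, -0.585, 0.2] pointing down, gripper open.
Joint ranges: [-163.93, 163.93], [-17.29, 119.83], [-79.2, 71.16], [3.27, 140.29], [-89.18, 269.18], [5.43, 117.66], [-154.24, 154.24]. Speed limits (degrees/s): [147.25, 147.25, 180, 180, 180, 180, 180].

### API

Orientations are given as [roll, pitch, yaw] about the fixed x, y, z axes, in that order (R = Rz(yaw) Ry(pitch) Rx(roll)).
In Python, from cell import telemetry, optics, env, models gives the robot as it stands.
- The arm moves only by the shell command python3 -m pendant 'ROWS' [FORCE]. ROWS is JSON, a list of rows, each a list of 3 entries, a list of its own where there are three numbers: the finger opening in mm, from 0 to 87, then the shift along the tool's x, y, z in mm, then the turn, a rotation vector about the tool's x, y, z in rad. A call has 1 to 10 rows; each row is the pose to reach, as a shift and turn from the pose commanded when the call began, along the tool's axes at that moment; what a row does not reach only later rows make up. A row lasts 1/12 s, in which the tool goes at most 41.7 mm and 7.16 degrees, less where a joint would pass 70% of its speed; a pose out of reach is approached as far as the arm can. A call with a gripper value outside its range is refused whole. The fingers move at their own pace and stop on an object; FORCE is the grip in N (left out, the last holds). Time passes only in rows, so rows that repeat a pose let the fingers close. It gives the time, the measured TCP pose, the force and the opening at its end, in the units of the state.
- telemetry.get_obs(): the state, without advancing time (a new reading comes with each control period).
- optics.read_camera(name): name is "scene" or "top"; returns a dict with "image" (480x640x3 uint8, blue, green, red), "range_z" (480x640 float32, m along the optical axis (not along the pixel's ray), 0 where there is no reading), "fx", "fy", "cx", "cy" (pixels), "cam_to_world" (4x4, takes a point from camera to world coordinates). Camera axes: x right, y up, looking along -z (the intrinsics and any distortion apply to the point x, -y, -z); pixel columns grow to the right and rows downward; lengths in m; the calibration is good to about 2 mm. A picture is of the moment at which its call begins.
- env.sign_off(): hands the job in, once; it reports no verdict.
Trained networks look in the newest picture that a camera, given by its name, has taken for a name from the list of things; names that differ only in an ending like _2 or _b are one class to them, and where a whole thing is asked for, a point or a joint stands for the part that bears it (a point fixed in the world has none). Each returns a list of dicts, best first, with "confidence" (0 to 1); they miss things now and then, are a little off and sometimes report something else, mostly with a low value. They report only what shows in the picture. A call takes as long as a camera call. They do not tell look-alikes from the thing itself.
- models.masks_of(camera, label): "pixels" (480x640 bool, what is visible of it) and "extent" ([left, top, right, bottom] as shares, 0 to 1, of the picture: columns of its width, rows of its height, round what is visible of it).
- models.landmark_of(camera, label): "centre" ([row, column] as shares, 0 to 1, of the picture: columns of its width, rows of its height: a listed point, or the origin of a listed thing).
The state is a dict: "time_s": time; "qpos": joint angles; "joint_velocities": joint speeds; "effort": joint torques, N m; "tool_pos": TCP position; "tool_rot": TCP orientation; "force": force on the tool from outside, world axes, zero at the start; "wrist_torque": the same for the moment, N m; "grip_width": finger opening in m.
Only numpy, scipy, OpenCV 4.12 (cv2) and the standard library are available. Lean on these libraries where they do the work, as an engineer would, in place of code of your own. Each camera call takes 0.05 s, during which the arm holds its last target.

## Working session

There is one attempt and no reset: what is moved stays moved. The work goes in short steps, Python scripts to look and compute and a shell command to move; the robot and the scene stay as the last step left them, time stands still between calls to the robot, and variables do not carry over. Pictures are saved under pics/ and viewed, and the job is handed in when it is done.

```bash
ls; mkdir -p pics
python3 - <<'E'
from cell import telemetry, optics, env, models
import cv2,numpy as np
print(telemetry.get_obs(), env.tip_reach)
for n in("scene","top"):
    r=optics.read_camera(n); cv2.imwrite(f"pics/{n}0.png",r["image"]); print(n,r["fx"],r["fy"],r["cx"],r["cy"],r["cam_to_world"].round(4).tolist(),[k for k in r])
    for l in("rod_grip","pawl","paddle","press_pad","tray"):
        print(l,[(round(d["confidence"],2),(np.array(d["centre"])*[480,640]).round(1).tolist()) for d in models.landmark_of(n,l)])
E
```

```text
pics
{'time_s': 0.0, 'qpos': array([64.97848139, 18.43841347, -4.0147312 , 83.1756261 ,  1.2967824 ,
       78.54148002, -3.25933581]), 'joint_velocities': array([-0.00625869,  0.04037186, -0.0294717 , -0.02081431,  0.00459349,
        0.05709752, -0.11950915]), 'effort': array([ 1.52195648e-04, -4.91282701e+01, -4.04270198e-01, -3.12522376e+01,
       -6.42093318e-02,  4.38585004e-02,  1.80619727e-04]), 'tool_pos': array([ 0.28286857, -0.5845479 ,  0.19886245]), 'tool_rot': array([-175.92730455,   89.8895429 ,  119.90424021]), 'force': array([ 0.20623913, -0.41239094,  0.59434446]), 'wrist_torque': array([ 0.02391156, -0.01337674,  0.04647589]), 'grip_width': 0.08679060260037205} 0.017
scene 567.4255808915934 567.4255808915934 317.5730077044028 230.23952064946897 [[0.8833, -0.2518, 0.3955, 1.0319], [0.4686, 0.5038, -0.7257, -1.0607], [-0.0165, 0.8263, 0.5629, 0.8905], [0.0, 0.0, 0.0, 1.0]] ['image', 'range_z', 'fx', 'fy', 'cx', 'cy', 'cam_to_world']
rod_grip [(0.65, [277.9, 285.6]), (0.61, [406.5, 304.1]), (0.59, [268.0, 242.9])]
pawl [(0.84, [195.4, 381.5])]
paddle [(0.92, [182.2, 348.5])]
press_pad [(0.71, [158.5, 397.4])]
tray [(0.9, [357.2, 254.2])]
top 500.0174256890615 500.0174256890615 320.7044560605687 241.4165036504026 [[-0.0262, 0.9798, -0.1985, 0.3026], [-0.9996, -0.0271, -0.0021, -0.0664], [-0.0075, 0.1984, 0.9801, 1.1711], [0.0, 0.0, 0.0, 1.0]] ['image', 'range_z', 'fx', 'fy', 'cx', 'cy', 'cam_to_world']
rod_grip [(0.74, [281.4, 346.9]), (0.6, [180.5, 485.2]), (0.53, [331.8, 360.1])]
pawl [(0.66, [219.1, 223.7])]
paddle [(0.69, [260.9, 221.6])]
press_pad [(0.85, [220.7, 159.5])]
tray [(0.59, [246.7, 458.2])]
```

View pics/scene0.png

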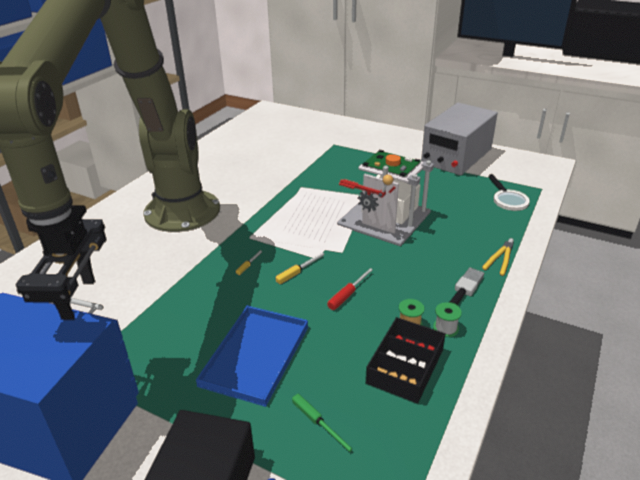

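View pics/top0.png

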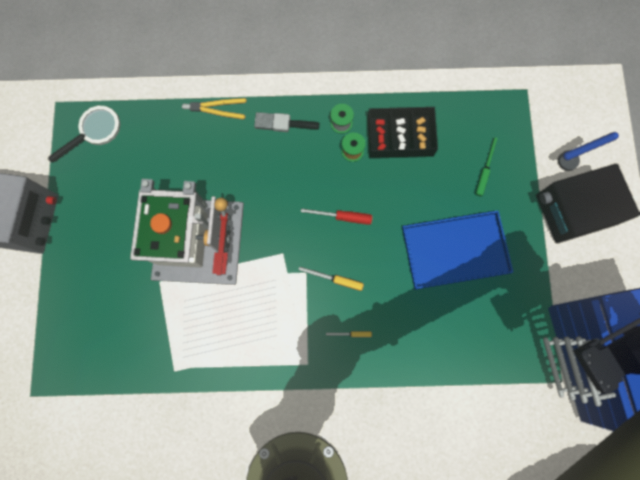

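```bash
cat > h.py <<'E'
from cell import telemetry, optics, env, models
import cv2,numpy as np
from scipy.spatial.transform import Rotation as R
def w(c,u,v,z=None):
    """pixel -> world; depth if z None else intersect plane z"""
    T=c["cam_to_world"]; d=np.array([(u-c["cx"])/c["fx"],-(v-c["cy"])/c["fy"],-1.])
    if z is None:
        return T[:3,:3]@(d*c["range_z"][int(round(v)),int(round(u))])+T[:3,3]
    dw=T[:3,:3]@d; return T[:3,3]+dw*(z-T[2,3])/dw[2]
def cloud(c):
    v,u=np.mgrid[:480,:640]; T=c["cam_to_world"]; z=c["range_z"]
    p=np.stack([(u-c["cx"])/c["fx"]*z,-(v-c["cy"])/c["fy"]*z,-z],-1)
    return p@T[:3,:3].T+T[:3,3]
def proj(c,p):
    T=c["cam_to_world"]; q=T[:3,:3].T@(np.array(p)-T[:3,3]); return (c["cx"]+c["fx"]*q[0]/-q[2], c["cy"]+c["fy"]*q[1]/q[2])
def tool():
    o=telemetry.get_obs(); return o, R.from_euler('xyz',o["tool_rot"],degrees=True).as_matrix()
E
python3 - <<'E'
from h import *
C={n:optics.read_camera(n) for n in("scene","top")}
cv2.imwrite("pics/crop1.png",cv2.resize(C["top"]["image"][160:350,120:400],(800,543),interpolation=cv2.INTER_CUBIC))
cv2.imwrite("pics/crop2.png",cv2.resize(C["scene"]["image"][140:310,220:450],(800,591),interpolation=cv2.INTER_CUBIC))
Z=dict(rod_grip=.009,pawl=.136,paddle=.136,press_pad=.18,tray=.0)
for n,c in C.items():
    P=cloud(c)
    for l in("rod_grip","pawl","paddle","press_pad","tray"):
        for d in models.landmark_of(n,l):
            v,u=np.array(d["centre"])*[480,640]
            print(n,l,round(d["confidence"],2),w(c,u,v).round(4),w(c,u,v,Z[l]).round(4))
    for l in("rod_grip","pawl","platform","tray"):
        for d in models.masks_of(n,l):
            m=d["pixels"]&(c["range_z"]>0); p=P[m]
            r=cv2.minAreaRect(p[:,:2].astype(np.float32)*1000)
            print(n,l,round(d["confidence"],2),m.sum(),np.median(p,0).round(4),"z",np.percentile(p[:,2],[5,95]).round(3),"rect",np.round(r[0],1),np.round(r[1],1),round(r[2],1))
E
```

```text
scene rod_grip 0.81 [ 0.6783 -0.4671  0.0163] [ 0.6754 -0.4621  0.009 ]
scene rod_grip 0.75 [ 0.4404 -0.1461  0.0115] [ 0.4387 -0.1435  0.009 ]
scene rod_grip 0.55 [ 0.3241 -0.1546  0.0042] [ 0.3279 -0.1594  0.009 ]
scene pawl 0.64 [0.5778 0.1361 0.1326] [0.5798 0.1308 0.136 ]
scene paddle 0.68 [ 0.4383 -0.1459  0.0159] [ 0.5199 -0.2716  0.136 ]
scene paddle 0.63 [0.4741 0.144  0.135 ] [0.4749 0.1423 0.136 ]
scene press_pad 0.72 [0.5576 0.2437 0.1817] [0.5564 0.2469 0.18  ]
scene tray 0.96 [ 0.5041 -0.3954  0.0039] [ 0.5017 -0.3925  0.    ]
scene rod_grip 0.89 515 [ 0.6916 -0.4737  0.0148] z [0.008 0.02 ] rect [ 716.  -477.4] [ 19.3 149.5] 71.7
scene rod_grip 0.42 123 [ 0.3222 -0.1503  0.0088] z [0.003 0.013] rect [ 320.7 -133.3] [95.2 15.9] 88.4
scene pawl 0.56 403 [0.5341 0.1354 0.1391] z [0.124 0.191] rect [443.8 234.8] [118.3 367.7] 38.6
scene platform 0.77 1333 [0.5667 0.2416 0.1633] z [0.152 0.18 ] rect [522.4 405.6] [195.9 481.8] 15.7
scene tray 0.93 6682 [ 0.5085 -0.395   0.0048] z [0.001 0.021] rect [ 501.2 -376.2] [166.  258.3] 8.2
top rod_grip 0.73 [ 0.3205 -0.1509  0.0136
[... 369 characters left out ...]
_pad 0.75 [0.5456 0.2651 0.1802] [0.5456 0.2651 0.18  ]
top press_pad 0.69 [ 4.498e-01 -1.235e-01 -1.000e-04] [ 0.4272 -0.1147  0.18  ]
top tray 0.57 [ 0.5064 -0.3848  0.0031] [ 0.507  -0.3857  0.    ]
top rod_grip 0.8 372 [ 0.6894 -0.4626  0.0157] z [0.002 0.021] rect [ 711.3 -474.7] [ 23.1 155.5] 67.6
top rod_grip 0.7 109 [ 0.3202 -0.1456  0.0118] z [0.007 0.017] rect [ 320.4 -122.8] [95.8  9. ] 88.5
top pawl 0.75 580 [0.4975 0.1439 0.141 ] z [0.137 0.195] rect [521.9 150.5] [ 37.6 147.5] 86.2
top platform 0.61 4399 [0.5538 0.2583 0.1645] z [0.156 0.18 ] rect [588.2 276.2] [225.9 223.1] 84.1
top tray 0.71 6430 [ 0.5097 -0.3844  0.005 ] z [0.001 0.022] rect [ 511.8 -385.2] [159.1 241.8] 7.6
```

View pics/crop1.png

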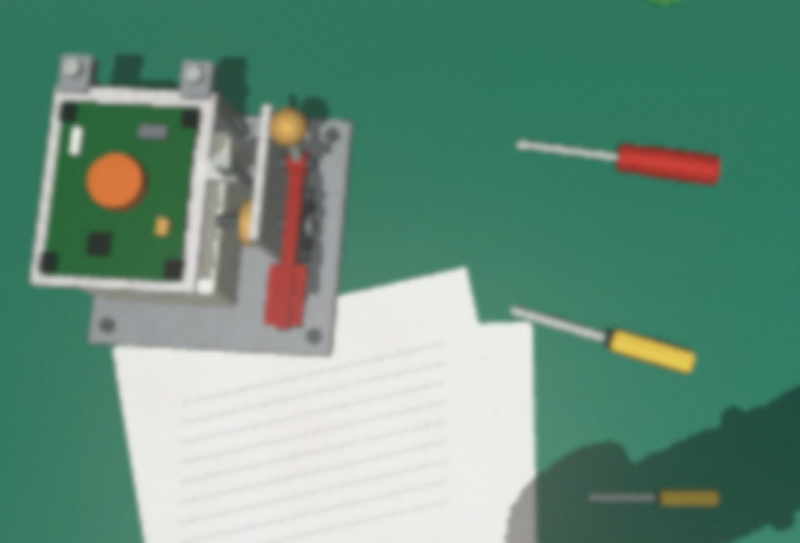

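View pics/crop2.png

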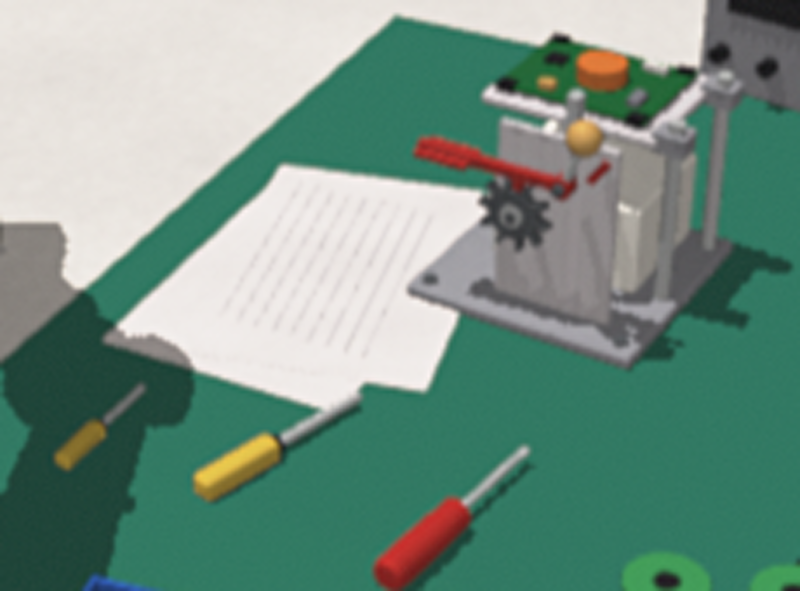

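Candidates for the rod in the top picture (col,row): large yellow (347,282), small yellow (360,334), green (485,181), red screwdriver (350,217). I choose the large yellow one by the red screwdriver. The crops show its square handle and steel shaft, and the smaller yellow one lies in the shadow. Next I measure the rod, pawl, pad and tray more exactly.

Run:
```python
from h import *
c=optics.read_camera("top"); s=optics.read_camera("scene")
hsv=cv2.cvtColor(c["image"],cv2.COLOR_BGR2HSV)
def seg(c,lo,hi,box,zr,mul=1):
    hsv=cv2.cvtColor(c["image"],cv2.COLOR_BGR2HSV); m=cv2.inRange(hsv,np.array(lo),np.array(hi))>0
    b=np.zeros_like(m); b[box[1]:box[3],box[0]:box[2]]=1; m&=b
    v,u=np.nonzero(m); p=np.array([w(c,a,b_,zr) for a,b_ in zip(u,v)])
    pc=cloud(c)[m]; r=cv2.minAreaRect(p[:,:2].astype(np.float32)*1000)
    q=p[:,:2]-p[:,:2].mean(0); e=np.linalg.svd(q)[2][0]
    print(m.sum(),"rect",np.round(r[0],1),np.round(r[1],1),round(r[2],1),"mean",p.mean(0).round(4),"axis",np.degrees(np.arctan2(e[1],e[0])).round(1)%180,"z",np.percentile(pc[:,2],[10,50,90]).round(4))
print("handle top");seg(c,(18,100,100),(35,255,255),(325,268,372,296),.014)
print("handle scene");seg(s,(18,80,100),(35,255,255),(270,260,305,290),.012)
print("pad");seg(c,(5,150,150),(18,255,255),(140,205,185,240),.18)
print("pad scene");seg(s,(3,120,150),(18,255,255),(380,150,410,170),.175)
print("pawl red");seg(c,(0,120,80),(6,255,255),(205,210,240,280),.14)
print("pawl red+");seg(c,(172,120,80),(180,255,255),(205,210,240,280),.14)
print("tray");seg(c,(105,120,60),(125,255,255),(395,205,515,292),.015)
print("tip", w(c,299.2,268.2,.009), w(s,220+358/3.478,140+400/3.478,.009))
o,T=tool(); print(T.round(3).tolist())
P=cloud(c)
for r in range(240,285,3): print(r,[f"{P[r,k,2]*1000:.0f}" for k in range(206,236,2)])
```

```text
handle top
247 rect [ 438.1 -124.2] [70.3 19.4] 71.3 mean [ 0.4379 -0.1243  0.014 ] axis 71.6 z [0.0143 0.0183 0.0217]
handle scene
236 rect [ 438.3 -129.1] [81.4 31.3] 71.9 mean [ 0.438  -0.1303  0.012 ] axis 77.2 z [0.0036 0.0149 0.0191]
pad
283 rect [551.4 263.4] [37.9 37.1] 46.0 mean [0.5513 0.2633 0.18  ] axis 33.5 z [0.1784 0.1808 0.1831]
pad scene
85 rect [547.3 266.8] [35.5 42.6] 21.2 mean [0.548 0.265 0.175] axis 100.1 z [0.1763 0.1793 0.1813]
pawl red
443 rect [512.2 143.1] [ 25.  125.2] 82.9 mean [0.5002 0.1459 0.14  ] axis 175.7 z [0.1371 0.1401 0.1436]
pawl red+Traceback (most recent call last):
  File "<stdin>", line 16, in <module>
  File "<stdin>", line 8, in seg
IndexError: too many indices for array: array is 1-dimensional, but 2 were indexed
```

Run:
```python
from h import *
c=optics.read_camera("top"); s=optics.read_camera("scene")
print("tip", w(c,299.2,268.2,.009), w(s,220+358/3.478,140+400/3.478,.009))
print("tray corners",[w(c,*p,.022).round(3).tolist() for p in((403,227),(495,212),(511,272),(414,289))])
o,T=tool(); print(T.round(3).tolist())
P=cloud(c)
for r in range(240,285,4): print(r,[f"{P[r,k,2]*1000:.0f}" for k in range(206,236,2)])
print("paddle corners",[w(c,120+a/2.857,160+b/2.857,.14).round(3).tolist() for a,b in((272,262),(306,266),(300,328),(265,324))], "ball",w(c,221,205,.19))
# needed: tool x down, tool z perpendicular to rod
R0=T; ax=72
for y in (ax+90,ax-90):
    z=np.array([np.cos(np.radians(y)),np.sin(np.radians(y)),0]); x=np.array([0,0,-1.]); G=np.stack([x,np.cross(z,x),z],1)
    print("rotvec tool",R.from_matrix(R0.T@G).as_rotvec().round(4))
for p in ([.438,-.125,.20],[.438,-.125,.05],[.438,-.125,.012]):
    print(p,"shift mm",(R0.T@(np.array(p)-o["tool_pos"])*1000).round(1))
```

```text
tip [ 0.47528223 -0.01177301  0.009     ] [ 0.47856842 -0.01886891  0.009     ]
tray corners [[0.565, -0.259, 0.022], [0.595, -0.478, 0.022], [0.451, -0.501, 0.022], [0.418, -0.275, 0.022]]
[[-0.0, 0.9, 0.436], [-0.0, 0.436, -0.9], [-1.0, -0.0, 0.0]]
240 ['118', '167', '165', '146', '130', '112', '101', '142', '141', '140', '118', '105', '12', '13', '9']
244 ['106', '157', '157', '143', '125', '102', '87', '140', '142', '115', '110', '92', '14', '11', '11']
248 ['12', '17', '16', '9', '113', '100', '83', '142', '138', '106', '109', '85', '11', '12', '11']
252 ['12', '14', '14', '12', '137', '12', '141', '137', '143', '105', '107', '15', '12', '13', '15']
256 ['16', '15', '13', '14', '141', '138', '141', '142', '141', '140', '138', '11', '14', '12', '15']
260 ['13', '13', '13', '14', '141', '138', '144', '143', '138', '140', '138', '12', '15', '18', '11']
264 ['12', '12', '12', '14', '139', '139', '139', '139', '137', '139', '137', '9', '12', '13', '9']
268 ['12', '13', '17', '15', '140', '138', '145', '139', '142', '140', '12', '18', '13', '13', '14']
272 ['15', '17', '15', '138', '138', '140', '141', '145', '139', '138', '15', '13', '14', '14', '10']
276 ['13', '12', '12', '12', '10', '14', '12', '14', '14', '15', '15', '13', '16', '16', '14']
280 ['12', '13', '12', '18', '14', '17', '13', '16', '12', '13', '16', '14', '14', '13', '12']
284 ['-0', '2', '5', '3', '6', '1', '2', '1', '-1', '10', '9', '11', '9', '10', '10']
paddle corners [[0.496, 0.158, 0.14], [0.492, 0.133, 0.14], [0.446, 0.137, 0.14], [0.45, 0.162, 0.14]] ball [0.58252795 0.13655866 0.19      ]
rotvec tool [ 2.3357e+00  1.0000e-04 -1.0000e-04]
rotvec tool [-8.059e-01  0.000e+00  1.000e-04]
[0.438, -0.125, 0.2] shift mm [  -0.   339.8 -346.7]
[0.438, -0.125, 0.05] shift mm [ 150.   339.8 -346.7]
[0.438, -0.125, 0.012] shift mm [ 188.   339.8 -346.7]
```

```bash
python3 -m pendant '[[60,[0,20,-20],[-0.08,0,0]],[60,[0,45,-46],[-0.16,0,0]],[60,[0,72,-73],[-0.24,0,0]],[60,[0,100,-102],[-0.32,0,0]],[60,[0,128,-130],[-0.4,0,0]],[60,[0,156,-159],[-0.48,0,0]],[60,[0,184,-188],[-0.56,0,0]],[60,[0,212,-216],[-0.64,0,0]],[60,[0,240,-245],[-0.72,0,0]],[60,[0,268,-273],[-0.806,0,0]]]' 20
python3 - <<'E'
from h import *
o,T=tool(); print(T.round(3).tolist())
for p in ([.438,-.125,.20],[.438,-.125,.012]): print(p,"shift mm",(T.T@(np.array(p)-o["tool_pos"])*1000).round(1))
E
```

```text
time_s: 2.63
tool_pos: [0.4057, -0.2207, 0.2003]
tool_rot: [-44.5, 89.9, -62.3]
force: [0.4, -0.1, 0.3]
grip_width: 0.0602
[[0.001, 0.305, 0.952], [-0.001, 0.952, -0.305], [-1.0, -0.001, 0.001]]
[0.438, -0.125, 0.2] shift mm [  0.2 101.    1.5]
[0.438, -0.125, 0.012] shift mm [188.2 101.1   1.4]
```

```bash
python3 -m pendant '[[60,[10,25,0],[0,0,0]],[60,[30,60,0],[0,0,0]],[60,[60,90,1],[0,0,0]],[60,[95,101,1.5],[0,0,0]],[60,[130,101,1.5],[0,0,0]],[60,[140,101,1.5],[0,0,0]],[60,[140,101,1.5],[0,0,0]]]'
python3 - <<'E'
from h import *
c=optics.read_camera("top");s=optics.read_camera("scene")
a=cv2.resize(c["image"][200:350,260:460],(800,600),interpolation=cv2.INTER_CUBIC)
cv2.imwrite("pics/g1.png",a)
cv2.imwrite("pics/g2.png",cv2.resize(s["image"][180:330,190:390],(800,600),interpolation=cv2.INTER_CUBIC))
o,T=tool()
for p in ([.438,-.125,.02],): print(p,"shift mm",(T.T@(np.array(p)-o["tool_pos"])*1000).round(1))
E
```

```text
time_s: 3.22
tool_pos: [0.4355, -0.1264, 0.0576]
tool_rot: [176.0, 89.7, 158.1]
force: [-1.1, 0.4, 0.6]
grip_width: 0.0601
[0.438, -0.125, 0.02] shift mm [41.1  2.5 -1.7]
```

View pics/g2.png

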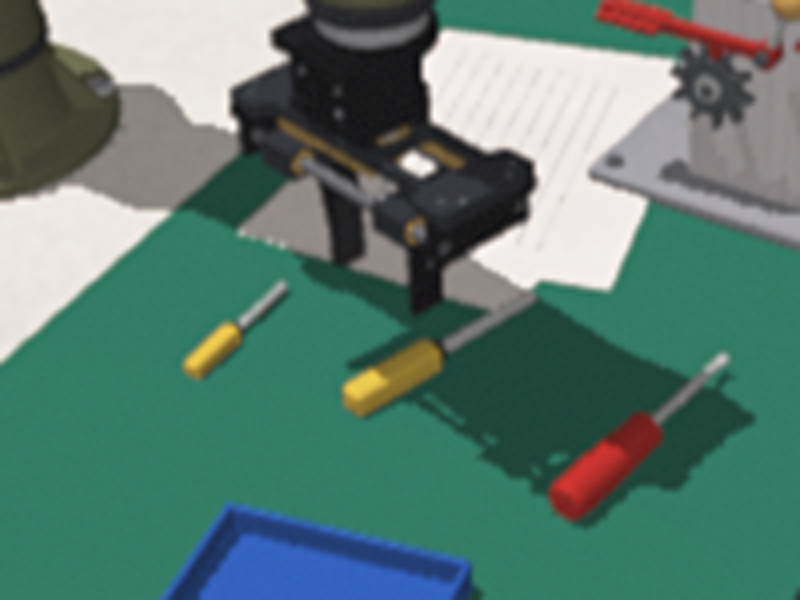

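The gripper hangs over the large yellow handle with its jaws across it (fingers at about (345,250) and (425,300) in the crop, handle at (393,377)). I go down and close.

```bash
python3 -m pendant '[[60,[15,2,0],[0,0,0]],[60,[30,2,0],[0,0,0]],[60,[39,2,0],[0,0,0]],[60,[39,2,0],[0,0,0]],[10,[39,2,0],[0,0,0]],[10,[39,2,0],[0,0,0]],[10,[39,2,0],[0,0,0]],[10,[39,2,0],[0,0,0]],[10,[39,2,0],[0,0,0]],[10,[39,2,0],[0,0,0]]]' 30;  python3 -m pendant '[[10,[0,0,0],[0,0,0]],[10,[0,0,0],[0,0,0]]]'; python3 -m pendant '[[10,[-20,0,0],[0,0,0]],[10,[-55,0,0],[0,0,0]],[10,[-80,0,0],[0,0,0]],[10,[-90,0,0],[0,0,0]],[10,[-90,0,0],[0,0,0]]]'
python3 - <<'E'
from h import *
c=optics.read_camera("top");s=optics.read_camera("scene")
cv2.imwrite("pics/l1.png",cv2.resize(c["image"][180:330,190:390],(800,600),interpolation=cv2.INTER_CUBIC))
cv2.imwrite("pics/l2.png",cv2.resize(s["image"][150:330,210:450],(800,600),interpolation=cv2.INTER_CUBIC))
o,T=tool(); print(o["tool_pos"],T.round(3).tolist())
E
```

```text
time_s: 4.15
tool_pos: [0.4389, -0.1252, 0.0212]
tool_rot: [-19.5, 90.0, -37.5]
force: [-0.3, 0.3, -0.8]
grip_width: 0.028
time_s: 4.32
tool_pos: [0.4387, -0.1251, 0.021]
tool_rot: [-94.9, 90.0, -112.8]
force: [0.7, -0.3, 0.5]
grip_width: 0.0151
time_s: 4.73
tool_pos: [0.4407, -0.1258, 0.1135]
tool_rot: [-9.5, 89.7, -27.5]
force: [0.9, -0.4, 0.3]
grip_width: 0.0102
[ 0.43821182 -0.12511008  0.11021957] [[-0.001, 0.309, 0.951], [-0.0, 0.951, -0.309], [-1.0, -0.0, -0.001]]
```

View pics/l1.png

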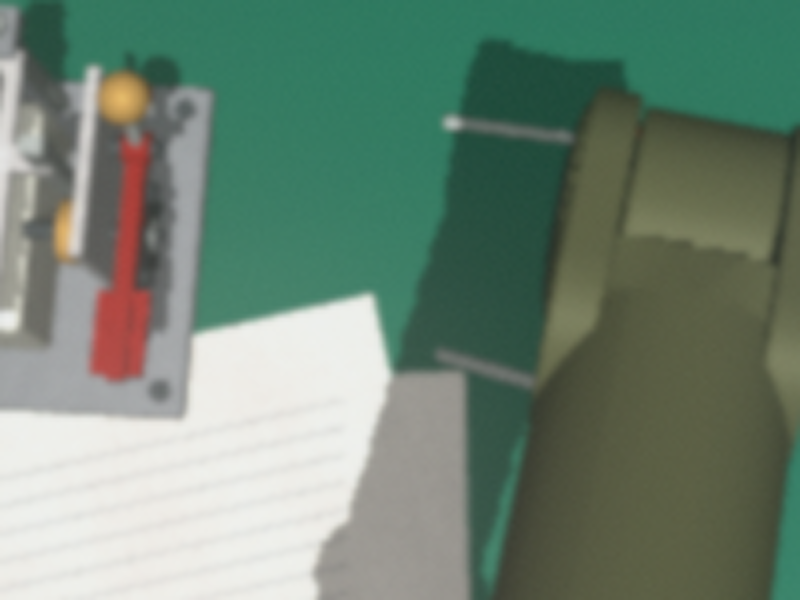

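View pics/l2.png

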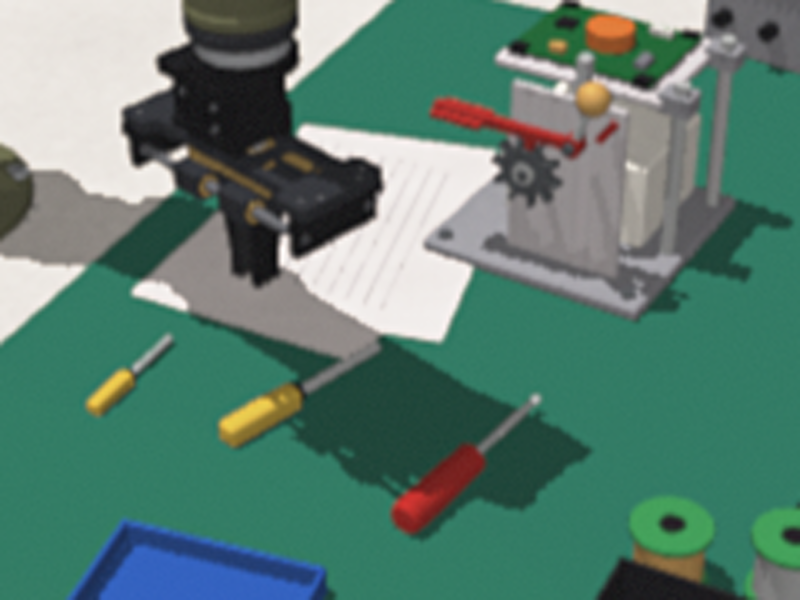

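The grasp missed: the fingers closed to 10 mm and the rod still lies at crop (262,412). I measure again and compare the fingertip's position in the picture with the reported TCP.

Run:
```python
from h import *
s=optics.read_camera("scene");c=optics.read_camera("top")
o,T=tool(); t=o["tool_pos"]
print("grip",o["grip_width"],"tcp px",proj(s,t),"tip px",proj(s,t+T[:,0]*.017), "rod end", proj(s,[.438,-.125,.009]), proj(s,[.475,-.012,.009]))
P=cloud(s)
u,v=[int(round(k)) for k in proj(s,t+T[:,0]*.017)]
im=s["image"].copy()
for p,col in((t,(0,0,255)),(t+T[:,0]*.017,(0,255,0)),([.438,-.125,.009],(255,0,0)),([.475,-.012,.009],(255,0,0))):
    cv2.circle(im,tuple(int(round(k)) for k in proj(s,p)),1,col,-1)
cv2.imwrite("pics/m1.png",cv2.resize(im[190:300,230:370],(764,600),interpolation=cv2.INTER_NEAREST))
# rod axis points in both (depth cloud)
hsv=cv2.cvtColor(s["image"],cv2.COLOR_BGR2HSV); m=cv2.inRange(hsv,(18,80,60),(35,255,255))>0; m[:260]=0;m[290:]=0;m[:,:270]=0;m[:,305:]=0
p=P[m]; print("handle cloud",p.mean(0),p.min(0),p.max(0)); print(np.percentile(p,[5,50,95],axis=0).round(4))
# dark finger pixels z
for r in range(224,240,2): print(r,[tuple((P[r,k]*1000).round().astype(int)) for k in range(280,294,3)])
```

```text
grip 0.009780343183337332 tcp px (np.float64(286.6718791947475), np.float64(240.4583638083712)) tip px (np.float64(286.99189479752044), np.float64(246.22253321181452)) rod end (np.float64(288.73656485042955), np.float64(273.48216587090917)) (np.float64(322.93506201900834), np.float64(253.22747409102953))
handle cloud [ 0.44423454 -0.13889617  0.0198496 ] [ 0.40955221 -1.06069557 -0.00261432] [ 1.03193576 -0.07767159  0.89048238]
[[ 0.4227 -0.1623  0.0011]
 [ 0.4406 -0.1327  0.0148]
 [ 0.4538 -0.098   0.0199]]
224 [(np.int64(426), np.int64(-132), np.int64(158)), (np.int64(435), np.int64(-133), np.int64(160)), (np.int64(450), np.int64(-144), np.int64(172)), (np.int64(455), np.int64(-139), np.int64(170)), (np.int64(454), np.int64(-123), np.int64(160))]
226 [(np.int64(427), np.int64(-134), np.int64(153)), (np.int64(433), np.int64(-130), np.int64(152)), (np.int64(448), np.int64(-141), np.int64(163)), (np.int64(453), np.int64(-135), np.int64(162)), (np.int64(454), np.int64(-124), np.int64(156))]
228 [(np.int64(426), np.int64(-133), np.int64(146)), (np.int64(430), np.int64(-126), np.int64(1
[... 627 characters left out ...]
int64(139))]
234 [(np.int64(324), np.int64(22), np.int64(2)), (np.int64(332), np.int64(24), np.int64(3)), (np.int64(445), np.int64(-137), np.int64(138)), (np.int64(451), np.int64(-134), np.int64(138)), (np.int64(353), np.int64(38), np.int64(1))]
236 [(np.int64(329), np.int64(13), np.int64(2)), (np.int64(334), np.int64(20), np.int64(0)), (np.int64(448), np.int64(-143), np.int64(137)), (np.int64(350), np.int64(27), np.int64(0)), (np.int64(356), np.int64(32), np.int64(-1))]
238 [(np.int64(332), np.int64(9), np.int64(-1)), (np.int64(339), np.int64(12), np.int64(0)), (np.int64(348), np.int64(13), np.int64(2)), (np.int64(355), np.int64(18), np.int64(1)), (np.int64(363), np.int64(20), np.int64(2))]
```

View pics/m1.png

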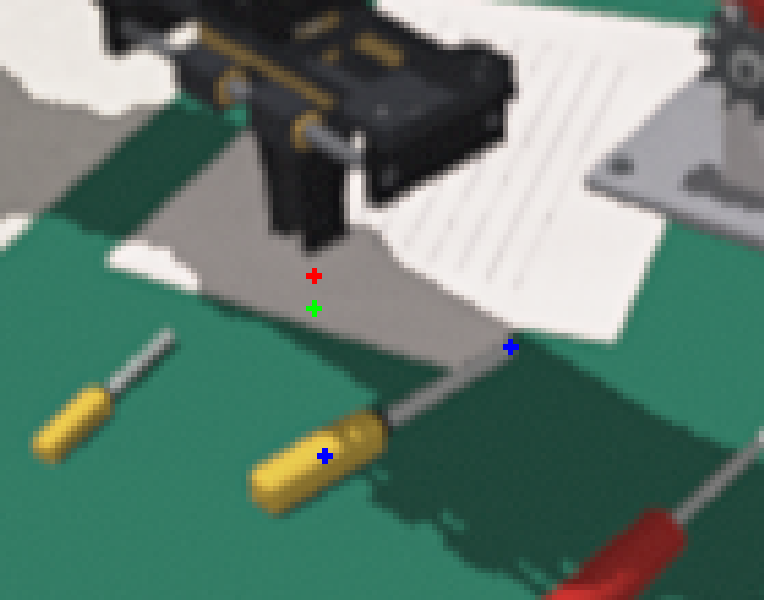

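```bash
cat > fing.py <<'E'
from h import *
s=optics.read_camera("scene"); o,T=tool(); t=o["tool_pos"]
P=cloud(s); g=s["image"].max(2)
m=(g<75)&(np.hypot(P[...,0]-t[0],P[...,1]-t[1])<.13)&(P[...,2]>.012)&(P[...,2]<t[2]+.2)
p=P[m]; print("t",o["time_s"],"tcp",t.round(4),"grip",o["grip_width"].round(4),"n",m.sum())
zs=np.arange(0,.36,.01)
for z in zs:
    q=p[(p[:,2]>=z)&(p[:,2]<z+.01)]
    if len(q)>3:
        q2=(q-t)@T; print(f"z {z:.2f} n{len(q)} jaw-axis {np.percentile(q2[:,2],[3,97]).round(3)} y {np.percentile(q2[:,1],[3,97]).round(3)}")
im=s["image"].copy(); cv2.circle(im,tuple(int(round(k)) for k in proj(s,t)),1,(0,0,255),-1)
import sys
u,v=[int(round(k)) for k in proj(s,t)]
cv2.imwrite("pics/%s.png"%sys.argv[1],cv2.resize(im[max(0,v-110):v+40,max(0,u-100):u+100],(800,600),interpolation=cv2.INTER_CUBIC))
E
python3 fing.py f1; python3 -m pendant '[[60,[0,0,0],[0,0,0]],[60,[0,0,0],[0,0,0]],[60,[0,0,0],[0,0,0]],[60,[0,0,0],[0,0,0]],[60,[0,0,0],[0,0,0]]]'; python3 fing.py f2
```

```text
time_s: 5.4
tool_pos: [0.4386, -0.1251, 0.1108]
tool_rot: [174.2, 90.0, 156.2]
force: [0.4, -0.3, 0.6]
grip_width: 0.0355Traceback (most recent call last):
  File "fing.py", line 5, in <module>
    p=P[m]; print("t",o["time_s"],"tcp",t.round(4),"grip",o["grip_width"].round(4),"n",m.sum())
                                                          ^^^^^^^^^^^^^^^^^^^^^
AttributeError: 'float' object has no attribute 'round'
Traceback (most recent call last):
  File "fing.py", line 5, in <module>
    p=P[m]; print("t",o["time_s"],"tcp",t.round(4),"grip",o["grip_width"].round(4),"n",m.sum())
                                                          ^^^^^^^^^^^^^^^^^^^^^
AttributeError: 'float' object has no attribute 'round'
```

```bash
sed -i 's/o\["grip_width"\].round(4)/o["grip_width"]/' fing.py; python3 fing.py f2
```

```text
t 5.5 tcp [ 0.4387 -0.1251  0.1109] grip 0.04331513059927015 n 2372
z 0.01 n4 jaw-axis [-0.004  0.002] y [0.034 0.036]
z 0.13 n19 jaw-axis [-0.024  0.03 ] y [-0.013  0.006]
z 0.14 n56 jaw-axis [-0.024  0.03 ] y [-0.013  0.006]
z 0.15 n54 jaw-axis [-0.024  0.031] y [-0.014  0.005]
z 0.16 n48 jaw-axis [-0.028  0.033] y [-0.013  0.004]
z 0.17 n41 jaw-axis [-0.03   0.035] y [-0.014 -0.002]
z 0.18 n39 jaw-axis [-0.028  0.037] y [-0.014 -0.001]
z 0.19 n18 jaw-axis [-0.032  0.008] y [-0.015  0.009]
z 0.20 n45 jaw-axis [-0.08   0.088] y [-0.039  0.028]
z 0.21 n216 jaw-axis [-0.082  0.09 ] y [-0.04   0.024]
z 0.22 n261 jaw-axis [-0.079  0.093] y [-0.04   0.018]
z 0.23 n185 jaw-axis [-0.082  0.096] y [-0.04   0.024]
z 0.24 n670 jaw-axis [-0.083  0.096] y [-0.039  0.026]
z 0.25 n157 jaw-axis [-0.046  0.018] y [-0.027  0.019]
z 0.26 n145 jaw-axis [-0.047  0.018] y [-0.026  0.02 ]
z 0.27 n124 jaw-axis [-0.045  0.018] y [-0.026  0.018]
z 0.28 n72 jaw-axis [-0.032  0.019] y [-0.024  0.017]
z 0.29 n65 jaw-axis [-0.033  0.019] y [-0.04  -0.012]
z 0.30 n140 jaw-axis [-0.042  0.037] y [-0.041 -0.001]
z 0.31 n13 jaw-axis [-0.024  0.037] y [-0.037  0.007]
```

View pics/f2.png

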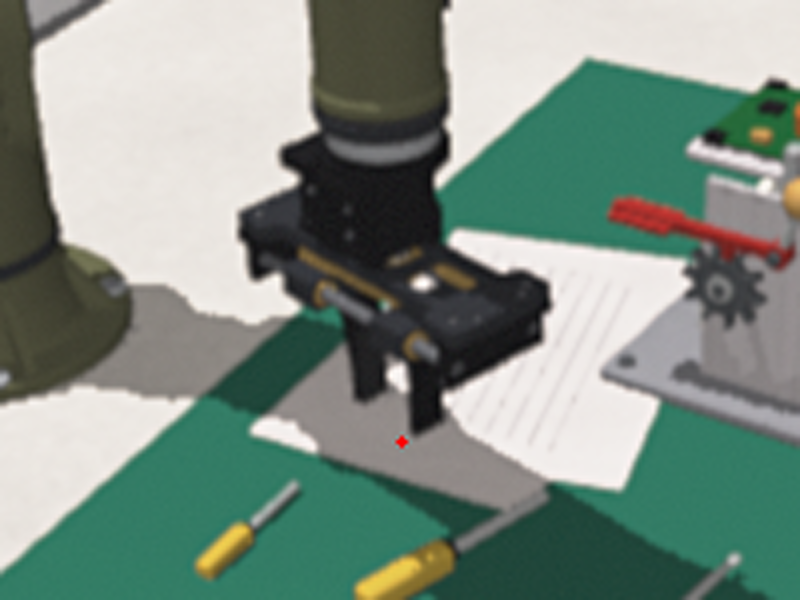

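The picture shows fingertips at z≈0.131 m, but the state's TCP implies 0.094, so the reported TCP is about 37 mm low. I lower in two stages and check with the camera.

```bash
python3 -m pendant '[[60,[30,0,0],[0,0,0]],[60,[65,0,0],[0,0,0]],[60,[90,0,0],[0,0,0]],[60,[100,0,0],[0,0,0]],[60,[100,0,0],[0,0,0]],[60,[100,0,0],[0,0,0]]]'; python3 fing.py f3 | head -8
```

```text
time_s: 6.0
tool_pos: [0.4391, -0.1251, 0.0114]
tool_rot: [72.1, 90.0, 54.1]
force: [0.1, 1.4, 0.8]
grip_width: 0.0593
t 6.05 tcp [ 0.44   -0.1254  0.0123] grip 0.060270216146733016 n 2157
z 0.03 n26 jaw-axis [-0.035  0.04 ] y [-0.013  0.009]
z 0.04 n57 jaw-axis [-0.036  0.04 ] y [-0.014  0.007]
z 0.05 n49 jaw-axis [-0.035  0.042] y [-0.014  0.006]
z 0.06 n45 jaw-axis [-0.038  0.041] y [-0.014  0.006]
z 0.07 n39 jaw-axis [-0.042  0.043] y [-0.014 -0.   ]
z 0.08 n25 jaw-axis [-0.042  0.045] y [-0.015  0.008]
z 0.09 n13 jaw-axis [-0.039 -0.031] y [-0.015  0.006]
```

View pics/f3.png

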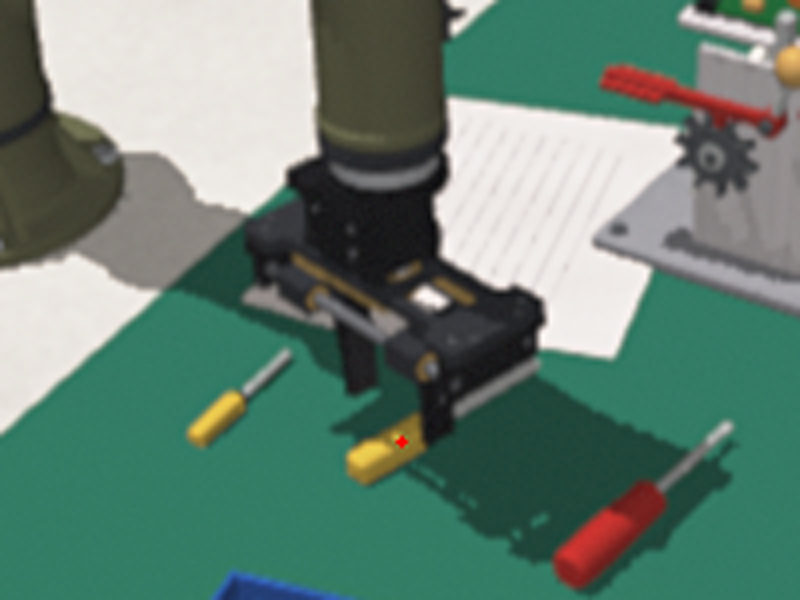

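```bash
python3 -m pendant '[[60,[10,0,0],[0,0,0]],[60,[20,0,0],[0,0,0]],[60,[26,0,0],[0,0,0]],[60,[26,0,0],[0,0,0]],[10,[26,0,0],[0,0,0]],[10,[26,0,0],[0,0,0]],[10,[26,0,0],[0,0,0]],[10,[26,0,0],[0,0,0]],[10,[26,0,0],[0,0,0]],[10,[26,0,0],[0,0,0]]]' 30;  python3 -m pendant '[[10,[0,0,0],[0,0,0]],[10,[0,0,0],[0,0,0]],[10,[0,0,0],[0,0,0]],[10,[0,0,0],[0,0,0]]]'
```

```text
time_s: 6.88
tool_pos: [0.4389, -0.1252, -0.0149]
tool_rot: [-21.3, 90.0, -39.3]
force: [-0.4, -0.4, 0.2]
grip_width: 0.028
time_s: 7.22
tool_pos: [0.4387, -0.1252, -0.015]
tool_rot: [-87.0, 90.0, -105.0]
force: [0.5, 0.2, 1.1]
grip_width: 0.0174
```

```bash
python3 -m pendant '[[10,[-15,0,0],[0,0,0]],[10,[-40,0,0],[-0.06,0,0]],[10,[-65,0,0],[-0.12,0,0]],[10,[-85,0,0],[-0.18,0,0]],[10,[-90,0,0],[-0.24,0,0]],[10,[-90,0,0],[-0.24,0,0]],[10,[-90,0,0],[-0.24,0,0]]]' 40
cat > rod.py <<'E'
from h import *
import sys
s=optics.read_camera("scene"); c=optics.read_camera("top"); o,T=tool(); t=o["tool_pos"]
print("t",o["time_s"],"tcp",t.round(4),"grip",o["grip_width"],T.round(3).tolist())
u,v=[int(round(k)) for k in proj(s,t)]
cv2.imwrite(f"pics/{sys.argv[1]}_s.png",cv2.resize(s["image"][max(0,v-100):v+50,max(0,u-80):u+120],(800,600),interpolation=cv2.INTER_CUBIC)); print("scene crop origin",max(0,u-80),max(0,v-100),"x4")
u,v=[int(round(k)) for k in proj(c,t)]
a=max(0,v-75);b=max(0,u-150); cv2.imwrite(f"pics/{sys.argv[1]}_t.png",cv2.resize(c["image"][a:a+150,b:b+200],(800,600),interpolation=cv2.INTER_CUBIC)); print("top crop origin",b,a,"x4")
E
python3 rod.py r1
```

```text
time_s: 7.8
tool_pos: [0.4385, -0.1252, 0.0748]
tool_rot: [-77.6, 90.0, -81.9]
force: [-1.0, -0.7, -1.3]
grip_width: 0.0177
t 7.9 tcp [ 0.4378 -0.1249  0.0739] grip 0.017590673975630324 [[-0.002, 0.075, 0.997], [0.001, 0.997, -0.075], [-1.0, 0.001, -0.002]]
scene crop origin 207 152 x4
top crop origin 199 204 x4
```

View pics/r1_s.png

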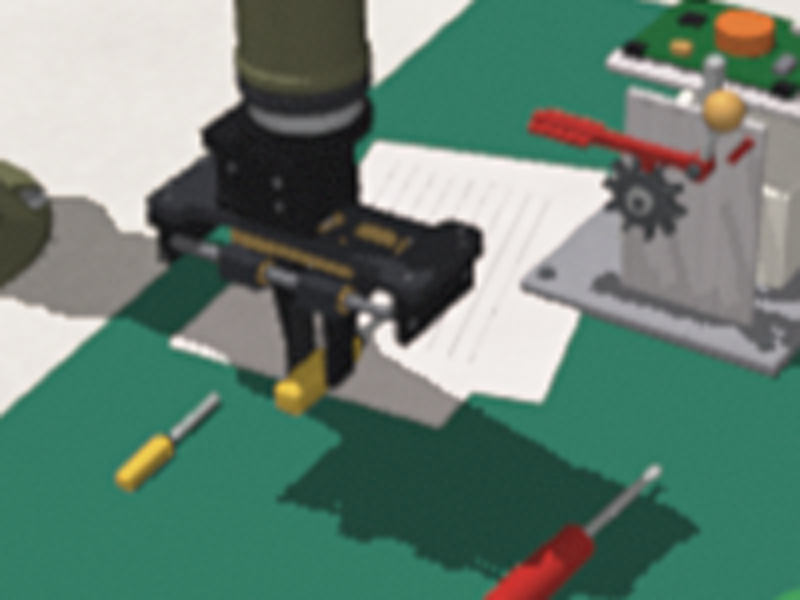

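View pics/r1_t.png

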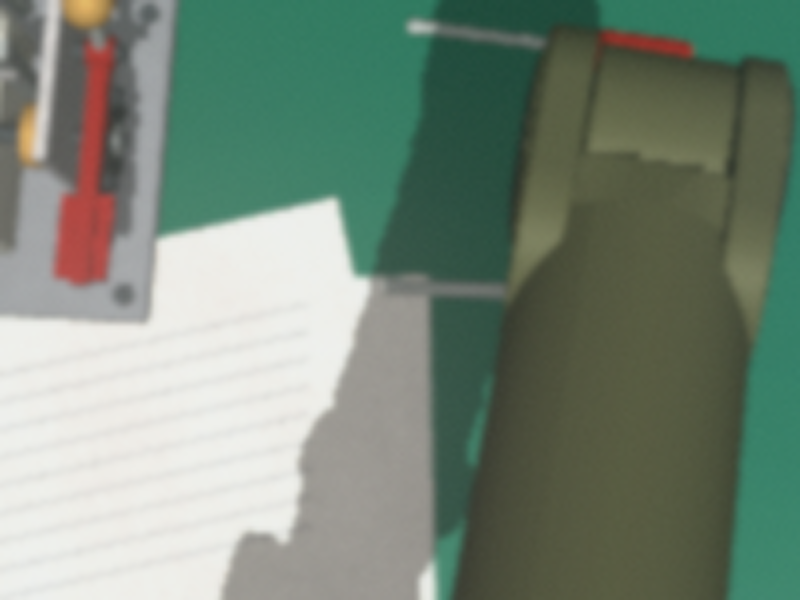

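Rod held: shaft visible in the top crop from (505,291) to its tip at about (378,284), clear of the bench. I measure its tip height and direction.

Run:
```python
from h import *
c=optics.read_camera("top"); P=cloud(c); o,T=tool(); t=o["tool_pos"]
m=(P[...,2]>.06)&(P[...,2]<.13); m[:262]=0;m[292:]=0;m[:,:285]=0;m[:,326:]=0
p=P[m]; print(m.sum(),p[np.argsort(p[:,1])][::3].round(4))
print([np.round((T.T@(q-t)),4).tolist() for q in (p[p[:,1]>np.percentile(p[:,1],90)].mean(0),p[p[:,1]<np.percentile(p[:,1],20)].mean(0))])
v,u=np.nonzero(m); print(u.min(),v[u==u.min()])
```

```text
119 [[ 0.4451 -0.0714  0.1024]
 [ 0.4408 -0.0691  0.103 ]
 [ 0.4433 -0.067   0.1007]
 [ 0.4456 -0.065   0.1005]
 [ 0.4392 -0.0648  0.0994]
 [ 0.4408 -0.0627  0.1044]
 [ 0.4433 -0.0606  0.1024]
 [ 0.4453 -0.0585  0.1038]
 [ 0.4392 -0.0583  0.1006]
 [ 0.4413 -0.0562  0.1015]
 [ 0.4436 -0.0541  0.1013]
 [ 0.4459 -0.052   0.1006]
 [ 0.44   -0.0518  0.0962]
 [ 0.4416 -0.0498  0.1007]
 [ 0.4459 -0.0477  0.1014]
 [ 0.4434 -0.0456  0.1044]
 [ 0.4461 -0.0434  0.1007]
 [ 0.4438 -0.0412  0.1023]
 [ 0.446  -0.0392  0.1026]
 [ 0.444  -0.0369  0.1013]
 [ 0.446  -0.0349  0.1031]
 [ 0.4436 -0.0327  0.1053]
 [ 0.442  -0.0326  0.1013]
 [ 0.4489 -0.0305  0.0991]
 [ 0.4488 -0.0283  0.1   ]
 [ 0.4483 -0.0263  0.1039]
 [ 0.4421 -0.0261  0.1022]
 [ 0.4422 -0.024   0.1017]
 [ 0.449  -0.0219  0.1   ]
 [ 0.4466 -0.0198  0.1021]
 [ 0.4447 -0.0196  0.0996]
 [ 0.4448 -0.0175  0.0999]
 [ 0.4464 -0.0156  0.104 ]
 [ 0.4489 -0.0133  0.1019]
 [ 0.4429 -0.0131  0.0988]
 [ 0.4491 -0.0111  0.101 ]
 [ 0.4446 -0.009   0.1029]
 [ 0.4488 -0.007   0.1041]
 [ 0.443  -0.0066  0.0993]
 [ 0.4448 -0.0047  0.1021]]
[[-0.0281, 0.1183, -0.0009], [-0.0278, 0.0607, 0.0001]]
294 [274 275 276 277]
```

```bash
python3 -m pendant '[[10,[-10,10,3],[0,0,0]],[10,[-20,35,6],[0,0,0]],[10,[-20,65,10],[0,0,0]],[10,[-20,95,13],[0,0,0]],[10,[-20,120,13.5],[0,0,0]],[10,[-20,145,13.5],[0,0,0]],[10,[-20,160,13.5],[0,0,0]],[10,[-20,166,13.5],[0,0,0]],[10,[-20,166,13.5],[0,0,0]]]'; sed -i 's/u-80):u+120/u-60):u+140/' rod.py; python3 rod.py r2
```

```text
time_s: 8.7
tool_pos: [0.4644, 0.0416, 0.0951]
tool_rot: [106.0, 90.0, 102.0]
force: [0.1, -1.1, -1.3]
grip_width: 0.0175
t 8.8 tcp [0.4643 0.0387 0.0949] grip 0.017488034348962435 [[-0.0, 0.074, 0.997], [-0.001, 0.997, -0.074], [-1.0, -0.001, -0.0]]
scene crop origin 248 115 x4
top crop origin 124 193 x4
```

View pics/r2_s.png

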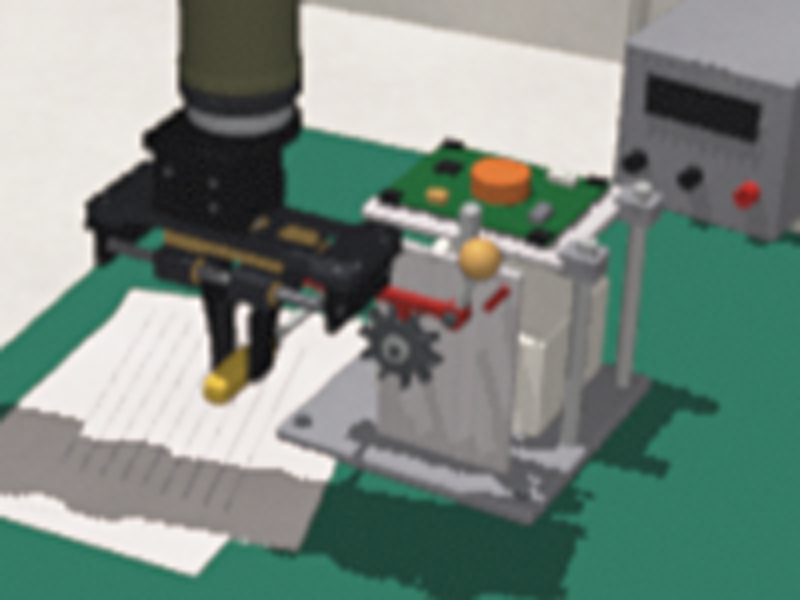

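View pics/r2_t.png

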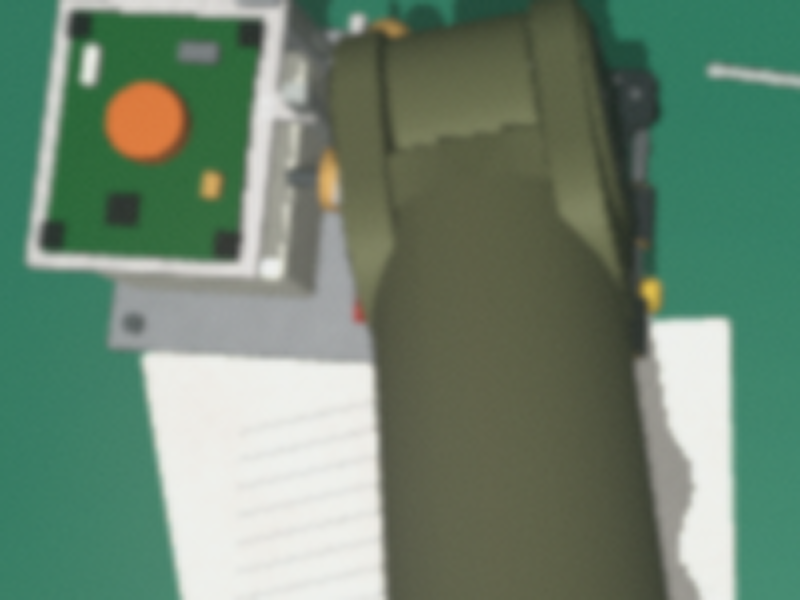

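The rod is in from the -y side, its shaft running behind the finger at crop (300,322) toward the paddle, at x≈0.472 as planned. Now I flick upward.

```bash
python3 -m pendant '[[10,[-8,0,0],[0,0,0]],[10,[-16,0,0],[0,0,0]],[10,[-24,0,0],[0,0,0]],[10,[-32,0,0],[0,0,0]],[10,[-40,0,0],[0,0,0]],[10,[-48,0,0],[0,0,0]],[10,[-56,0,0],[0,0,0]],[10,[-62,0,0],[0,0,0]],[10,[-62,0,0],[0,0,0]],[10,[-62,0,0],[0,0,0]]]'; python3 rod.py r3
```

```text
time_s: 9.63
tool_pos: [0.4646, 0.0394, 0.1573]
tool_rot: [-18.2, 90.0, -22.4]
force: [-0.2, 0.8, -1.4]
grip_width: 0.0174
t 9.7333 tcp [0.4641 0.0394 0.1565] grip 0.017638509473895572 [[-0.001, 0.074, 0.997], [-0.0, 0.997, -0.074], [-1.0, -0.0, -0.001]]
scene crop origin 248 94 x4
top crop origin 121 189 x4
```

View pics/r3_s.png

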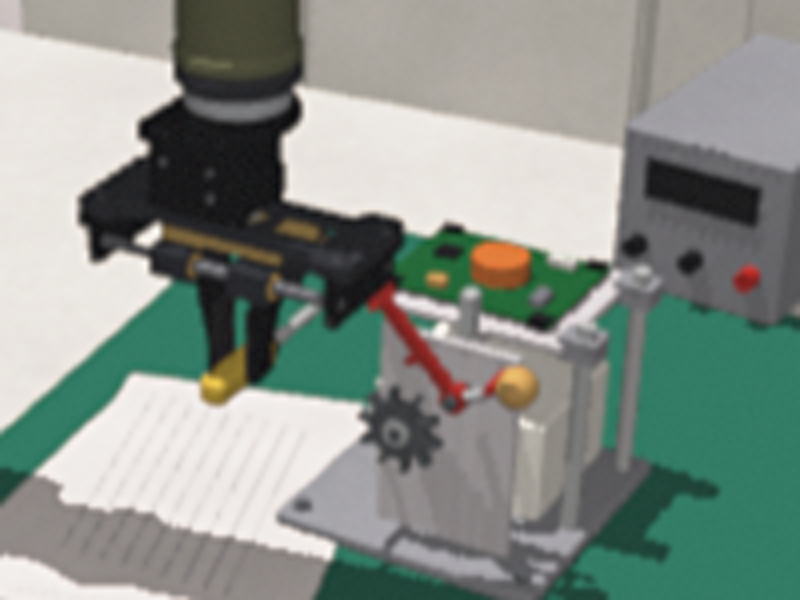

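The pawl is mid-tumble, arm up at crop (420,340). I wait for it.

```bash
python3 -m pendant '[[10,[0,0,0],[0,0,0]],[10,[0,0,0],[0,0,0]],[10,[0,0,0],[0,0,0]],[10,[0,0,0],[0,0,0]],[10,[0,0,0],[0,0,0]],[10,[0,0,0],[0,0,0]],[10,[0,0,0],[0,0,0]]]'; python3 rod.py r4
```

```text
time_s: 10.32
tool_pos: [0.4644, 0.0395, 0.1569]
tool_rot: [-104.2, 90.0, -108.4]
force: [-0.1, -0.2, -0.5]
grip_width: 0.0176
t 10.4167 tcp [0.4644 0.0394 0.1569] grip 0.01745041141620247 [[0.0, 0.074, 0.997], [-0.0, 0.997, -0.074], [-1.0, -0.0, 0.0]]
scene crop origin 248 94 x4
top crop origin 121 189 x4
```

View pics/r4_s.png

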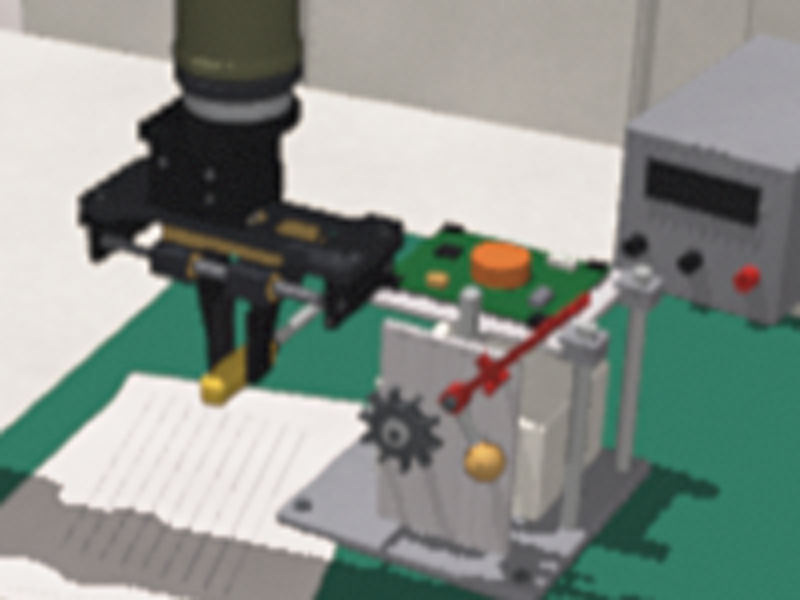

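Pawl is tumbled back and at rest (arm crop (450,400)→(590,298), ball below). Now I take the rod to the tray.

```bash
python3 -m pendant '[[10,[0,-15,0],[0,0,0]],[10,[0,-40,4],[0,0,0]],[10,[0,-75,10],[-0.02,0,0]],[10,[5,-110,17],[-0.05,0,0]],[10,[10,-145,24],[-0.08,0,0]],[10,[15,-180,31],[-0.11,0,0]],[10,[20,-215,38],[-0.14,0,0]],[10,[25,-250,44],[-0.17,0,0]],[10,[30,-285,50],[-0.19,0,0]],[10,[30,-320,57],[-0.21,0,0]]]'
python3 - <<'E'
from h import *
o,T=tool(); t=o["tool_pos"]; print(o["time_s"],t,T.round(3).tolist())
for p in ([.512,-.428,.09],[.512,-.428,-.010]): print((T.T@(np.array(p)-t)*1000).round(1))
E
```

```text
time_s: 11.25
tool_pos: [0.4967, -0.2855, 0.1257]
tool_rot: [150.3, 89.9, 158.1]
force: [0.7, -0.2, -0.6]
grip_width: 0.0175
11.25 [ 0.49671822 -0.2855071   0.12573125] [[-0.002, -0.136, 0.991], [0.001, 0.991, 0.136], [-1.0, 0.001, -0.002]]
[  35.6 -143.3   -4.2]
[ 135.6 -143.4   -4.1]
```

```bash
python3 -m pendant '[[10,[5,-30,-1],[0,0,0]],[10,[15,-65,-2],[0,0,0]],[10,[30,-100,-3],[0,0,0]],[10,[45,-130,-4],[0,0,0]],[10,[70,-143,-4],[0,0,0]],[10,[90,-143,-4],[0,0,0]],[10,[95,-143,-4],[0,0,0]],[10,[95,-143,-4],[0,0,0]]]'; sed -i 's/u-60):u+140/u-100):u+100/; s/b=max(0,u-150)/b=max(0,u-120)/' rod.py; python3 rod.py r5
```

```text
time_s: 11.92
tool_pos: [0.5117, -0.4247, 0.0295]
tool_rot: [125.2, 89.7, 133.0]
force: [-0.2, -0.5, -1.2]
grip_width: 0.0175
t 12.0167 tcp [ 0.514  -0.4255  0.033 ] grip 0.01753807081185207 [[0.001, -0.137, 0.991], [-0.0, 0.991, 0.137], [-1.0, -0.0, 0.001]]
scene crop origin 166 258 x4
top crop origin 357 170 x4
```

View pics/r5_s.png

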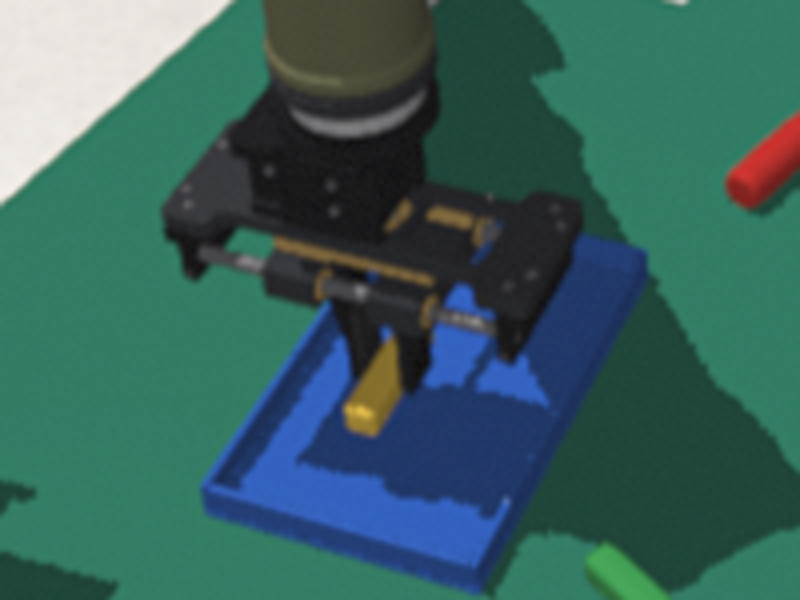

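```bash
python3 -m pendant '[[10,[12,0,0],[0,0,0]],[10,[24,0,0],[0,0,0]],[10,[34,0,0],[0,0,0]],[10,[39,0,0],[0,0,0]],[10,[41,0,0],[0,0,0]],[10,[41,0,0],[0,0,0]],[10,[41,0,0],[0,0,0]]]'
```

```text
time_s: 12.6
tool_pos: [0.5133, -0.4262, -0.0089]
tool_rot: [-41.7, 90.0, -33.9]
force: [-1.0, 0.6, 0.1]
grip_width: 0.0173
```

```bash
python3 -m pendant '[[10,[1,0,0],[0,0,0]],[45,[1,0,0],[0,0,0]],[45,[1,0,0],[0,0,0]],[45,[1,0,0],[0,0,0]],[45,[1,0,0],[0,0,0]],[45,[1,0,0],[0,0,0]]]'; python3 -m pendant '[[45,[-15,0,0],[0,0,0]],[45,[-50,0,0],[0,0,0]],[45,[-90,0,0],[0,0,0]],[45,[-130,0,0],[0,0,0]],[45,[-170,0,0],[0,0,0]],[45,[-205,0,0],[0,0,0]],[45,[-230,0,0],[0,0,0]],[45,[-240,0,0],[0,0,0]],[45,[-240,0,0],[0,0,0]]]'
python3 - <<'E'
from h import *
o,T=tool(); t=o["tool_pos"]; print(o["time_s"],t,T.round(3).tolist())
s=optics.read_camera("scene"); c=optics.read_camera("top")
cv2.imwrite("pics/p_s.png",s["image"]); cv2.imwrite("pics/p_t.png",c["image"])
E
```

```text
time_s: 13.1
tool_pos: [0.5132, -0.4262, -0.0098]
tool_rot: [-58.0, 90.0, -50.2]
force: [-0.7, -0.1, 0.6]
grip_width: 0.0412
time_s: 13.85
tool_pos: [0.5146, -0.4269, 0.2345]
tool_rot: [-48.1, 89.6, -40.3]
force: [0.8, -0.7, -0.5]
grip_width: 0.0449
13.85 [ 0.51456444 -0.42688204  0.23452675] [[0.005, -0.136, 0.991], [-0.004, 0.991, 0.136], [-1.0, -0.005, 0.005]]
```

View pics/p_s.png

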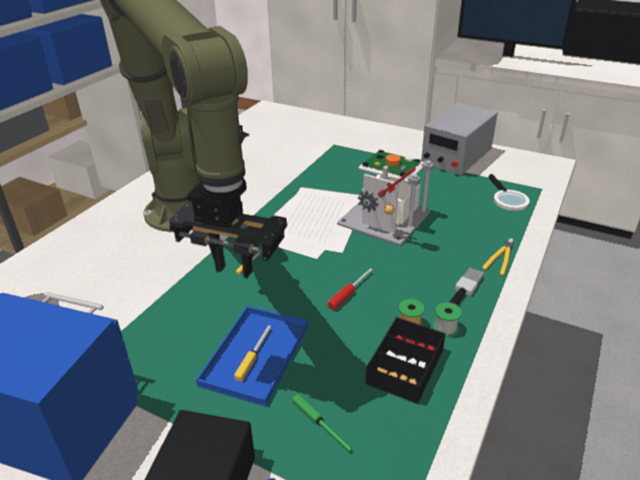

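View pics/p_t.png

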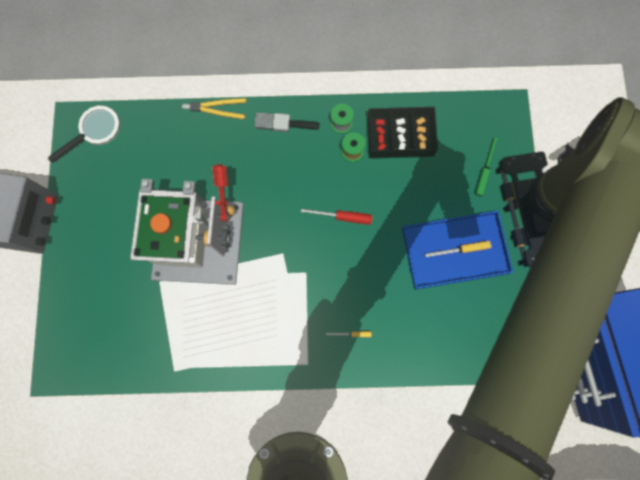

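The rod lies in the tray (top picture, handle (475,246)) and the pawl is back. Next the press pad, with the fingers closed.

```bash
python3 -m pendant '[[0,[-5,15,3],[0,0,0]],[0,[-10,45,9],[0,0,0]],[0,[-15,80,15],[0.02,0,0]],[0,[-15,115,22],[0.04,0,0]],[0,[-15,150,29],[0.06,0,0]],[0,[-15,185,35],[0.08,0,0]],[0,[-15,220,42],[0.1,0,0]],[0,[-15,255,49],[0.12,0,0]],[0,[-15,290,55],[0.14,0,0]],[0,[-15,325,62],[0.16,0,0]]]' 20;  python3 - <<'E'
from h import *
o,T=tool(); t=o["tool_pos"]; print(o["time_s"],t,T.round(3).tolist())
print((T.T@(np.array([.550,.264,.25])-t)*1000).round(1))
E
```

```text
time_s: 14.78
tool_pos: [0.5286, -0.0927, 0.2431]
tool_rot: [170.8, 89.8, 169.5]
force: [0.1, 0.6, -0.1]
grip_width: 0.0007
14.7833 [ 0.52857941 -0.09266316  0.24311963] [[-0.004, 0.024, 1.0], [0.001, 1.0, -0.024], [-1.0, 0.001, -0.004]]
[ -6.7 357.1  12.7]
```

```bash
python3 -m pendant '[[0,[0,35,1],[0.01,0,0]],[0,[0,72,3],[0.02,0,0]],[0,[0,109,4],[0.03,0,0]],[0,[0,146,5],[0.04,0,0]],[0,[0,183,7],[0.05,0,0]],[0,[0,220,8],[0.05,0,0]],[0,[0,257,9],[0.05,0,0]],[0,[0,294,11],[0.05,0,0]],[0,[0,330,12],[0.05,0,0]],[0,[0,350,12],[0.05,0,0]]]' ; python3 -m pendant '[[0,[0,6,0],[0,0,0]],[0,[0,6,0],[0,0,0]],[0,[0,6,0],[0,0,0]]]'; sed -i 's/u-100):u+100/u-60):u+140/' rod.py; python3 rod.py q1; python3 fing.py q2 | head -8
```

```text
time_s: 15.62
tool_pos: [0.5474, 0.2595, 0.2431]
tool_rot: [162.3, 89.8, 158.4]
force: [0.0, 0.3, 0.2]
grip_width: 0.0005
time_s: 15.87
tool_pos: [0.5505, 0.2589, 0.2437]
tool_rot: [-132.5, 89.8, -136.7]
force: [0.4, -0.2, -0.1]
grip_width: 0.0004
t 15.9667 tcp [0.5515 0.2575 0.2443] grip 0.0004515190701432548 [[-0.001, 0.077, 0.997], [-0.002, 0.997, -0.077], [-1.0, -0.002, -0.001]]
scene crop origin 314 36 x4
top crop origin 32 140 x4
t 16.0167 tcp [0.5517 0.2575 0.2445] grip 5.754968661095288e-05 n 2533
z 0.08 n30 jaw-axis [-0.034  0.009] y [-0.127 -0.116]
z 0.09 n30 jaw-axis [-0.029  0.017] y [-0.128 -0.116]
z 0.10 n34 jaw-axis [-0.035  0.015] y [-0.128 -0.117]
z 0.11 n53 jaw-axis [-0.028  0.012] y [-0.129 -0.114]
z 0.12 n22 jaw-axis [-0.03   0.002] y [-0.126 -0.115]
z 0.16 n291 jaw-axis [-0.062  0.056] y [-0.048  0.044]
z 0.27 n23 jaw-axis [-0.006  0.009] y [-0.016  0.   ]
```

View pics/q2.png

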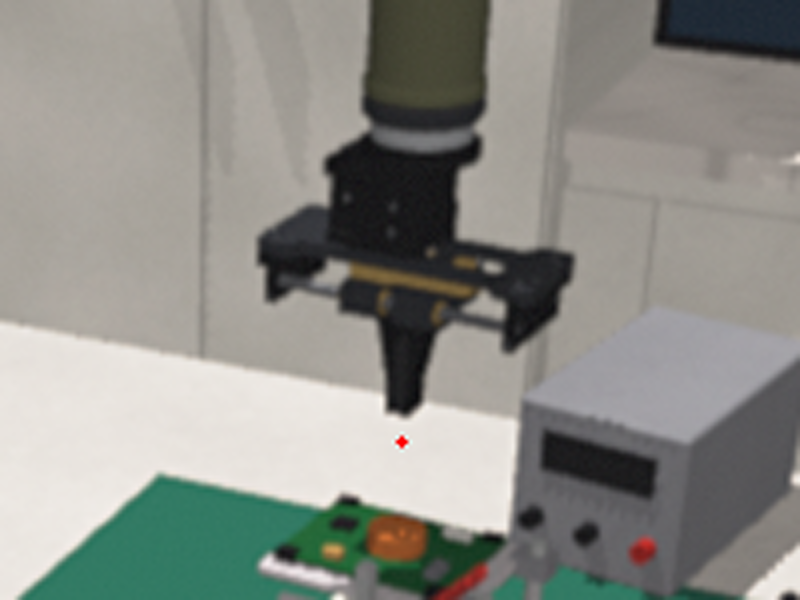

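```bash
python3 -m pendant '[[0,[15,6,-1],[0,0,0]],[0,[35,6,-1],[0,0,0]],[0,[55,6,-1],[0,0,0]],[0,[68,6,-1],[0,0,0]],[0,[74,6,-1],[0,0,0]],[0,[74,6,-1],[0,0,0]],[0,[74,6,-1],[0,0,0]]]'; python3 rod.py q3;  python3 fing.py q4 | head -16
```

```text
time_s: 16.6
tool_pos: [0.5511, 0.2655, 0.1715]
tool_rot: [14.8, 90.0, 10.5]
force: [-1.1, -0.3, 0.6]
grip_width: 0.0002
t 16.7 tcp [0.5514 0.2662 0.1723] grip 0.0005641842365704073 [[0.002, 0.074, 0.997], [0.001, 0.997, -0.074], [-1.0, 0.001, 0.002]]
scene crop origin 314 59 x4
top crop origin 40 149 x4
t 16.75 tcp [0.5514 0.2663 0.1722] grip 0.0003040473724628761 n 2255
z 0.08 n5 jaw-axis [-0.004  0.009] y [-0.13  -0.128]
z 0.09 n5 jaw-axis [-0.002  0.016] y [-0.13  -0.125]
z 0.10 n10 jaw-axis [-0.017  0.014] y [-0.129 -0.124]
z 0.11 n13 jaw-axis [-0.03   0.009] y [-0.13  -0.119]
z 0.15 n5 jaw-axis [0.02  0.049] y [-0.052  0.012]
z 0.16 n360 jaw-axis [-0.059  0.057] y [-0.056  0.035]
z 0.17 n5 jaw-axis [-0.047  0.042] y [-0.048  0.004]
z 0.19 n7 jaw-axis [-0.003  0.007] y [-0.013 -0.007]
z 0.20 n23 jaw-axis [-0.005  0.011] y [-0.015 -0.005]
z 0.21 n24 jaw-axis [-0.006  0.01 ] y [-0.014  0.003]
z 0.22 n29 jaw-axis [-0.006  0.012] y [-0.016 -0.001]
z 0.23 n34 jaw-axis [-0.01   0.013] y [-0.017 -0.006]
z 0.24 n39 jaw-axis [-0.009  0.016] y [-0.017  0.005]
z 0.25 n22 jaw-axis [-0.013  0.017] y [-0.017 -0.006]
z 0.26 n28 jaw-axis [-0.08   0.087] y [-0.038  0.029]
```

View pics/q4.png

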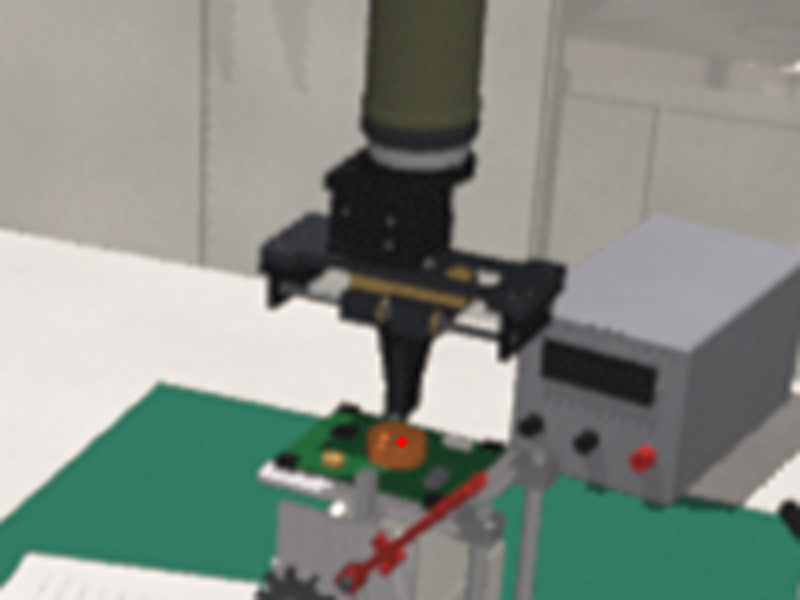

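Tips are centred above the orange pad (crop (400,435)). I press down.

```bash
python3 -m pendant '[[0,[6,0,0],[0,0,0]],[0,[12,0,0],[0,0,0]],[0,[18,0,0],[0,0,0]],[0,[24,0,0],[0,0,0]],[0,[30,0,0],[0,0,0]],[0,[36,0,0],[0,0,0]],[0,[40,0,0],[0,0,0]]]'; python3 -m pendant '[[0,[5,0,0],[0,0,0]],[0,[10,0,0],[0,0,0]],[0,[15,0,0],[0,0,0]],[0,[20,0,0],[0,0,0]],[0,[24,0,0],[0,0,0]],[0,[26,0,0],[0,0,0]]]'; python3 fing.py q5|head -1
```

```text
time_s: 17.33
tool_pos: [0.551, 0.2662, 0.1303]
tool_rot: [40.8, 90.0, 36.5]
force: [1.8, 1.2, 2.8]
grip_width: 0.0001
time_s: 17.83
tool_pos: [0.5503, 0.2658, 0.104]
tool_rot: [-154.8, 89.9, -159.1]
force: [2.0, 1.0, 3.1]
grip_width: 0.0007
t 17.8833 tcp [0.55   0.2655 0.1038] grip 0.00044676552202337294 n 2028
```

View pics/q5.png

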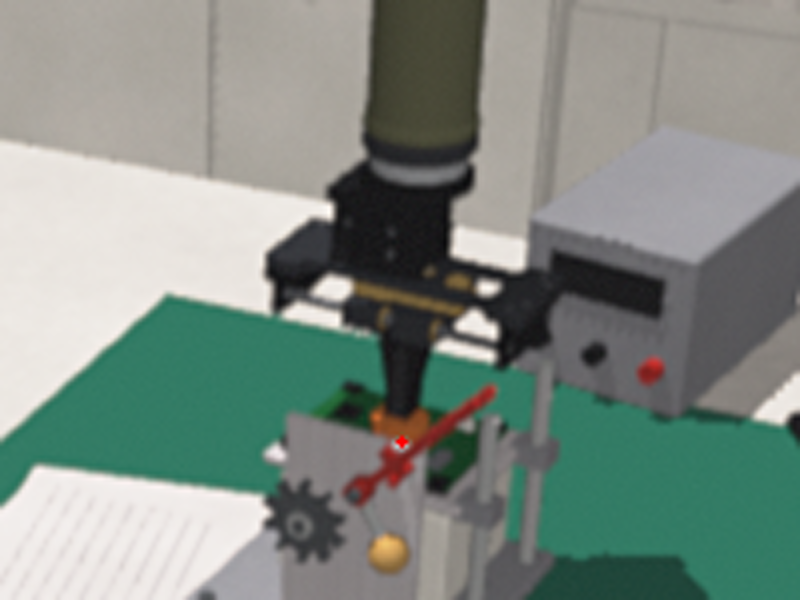

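```bash
python3 -m pendant '[[0,[3,0,0],[0,0,0]],[0,[5,0,0],[0,0,0]]]';python3 -m pendant '[[0,[2,0,0],[0,0,0]],[0,[2,0,0],[0,0,0]]]';python3 -m pendant '[[0,[2,0,0],[0,0,0]],[0,[2,0,0],[0,0,0]]]'; python3 fing.py q6|head -1
python3 - <<'E'
from h import *
s=optics.read_camera("scene"); print([ (d["confidence"],w(s,d["centre"][1]*640,d["centre"][0]*480)) for d in models.landmark_of("scene","press_pad")])
E
```

```text
time_s: 18.05
tool_pos: [0.55, 0.2655, 0.0993]
tool_rot: [-141.3, 89.9, -145.6]
force: [-0.6, 0.2, 2.7]
grip_width: 0.0003
time_s: 18.22
tool_pos: [0.55, 0.2655, 0.0979]
tool_rot: [-132.6, 89.9, -136.8]
force: [-1.8, -0.4, 4.8]
grip_width: 0.0006
time_s: 18.38
tool_pos: [0.55, 0.2656, 0.0978]
tool_rot: [-107.0, 89.9, -111.2]
force: [-5.3, -3.3, 14.1]
grip_width: 0.0008
t 18.4333 tcp [0.5501 0.2656 0.0978] grip 0.00045067586180426894 n 1989
[(0.57, array([0.55974929, 0.26102565, 0.12207589]))]
```

The force rises sharply with no further travel (stop), and the pad is seen at z≈0.122. I hold briefly, then retreat.

```bash
python3 -m pendant '[[0,[0,0,0],[0,0,0]],[0,[0,0,0],[0,0,0]],[0,[0,0,0],[0,0,0]],[0,[0,0,0],[0,0,0]]]';python3 -m pendant '[[0,[-5,0,0],[0,0,0]],[0,[-20,0,0],[0,0,0]],[0,[-45,0,0],[0,0,0]],[0,[-80,0,0],[0,0,0]],[0,[-115,0,0],[0,0,0]],[0,[-150,0,0],[0,0,0]],[0,[-175,0,0],[0,0,0]],[0,[-185,0,0],[0,0,0]],[0,[-185,0,0],[0,0,0]]]'
python3 - <<'E'
from h import *
o,T=tool(); print(o["time_s"],o["tool_pos"],o["force"])
s=optics.read_camera("scene"); c=optics.read_camera("top")
cv2.imwrite("pics/e_s.png",s["image"][100:400,200:600].repeat(2,0).repeat(2,1))
cv2.imwrite("pics/e_t.png",c["image"])
P=cloud(s); hsv=cv2.cvtColor(s["image"],cv2.COLOR_BGR2HSV)
m=cv2.inRange(hsv,(3,150,120),(18,255,255))>0; m[:150]=0;m[210:]=0;m[:,:370]=0;m[:,420:]=0
p=P[m]; print("pad px",m.sum(),p.mean(0),np.percentile(p[:,2],[10,50,90]))
m=cv2.inRange(hsv,(18,80,60),(35,255,255))>0; m[:315]=0;m[400:]=0;m[:,:200]=0;m[:,305:]=0
p=P[m]; print("handle",m.sum(),np.median(p,0),np.percentile(p[:,2],[5,95]))
m=cv2.inRange(cv2.cvtColor(c["image"],cv2.COLOR_BGR2HSV),(16,80,80),(35,255,255))>0; m[:200]=0;m[295:]=0;m[:,:400]=0;m[:,515:]=0
p=cloud(c)[m]; print("handle top",m.sum(),np.median(p,0))
E
```

```text
time_s: 18.87
tool_pos: [0.5501, 0.2655, 0.0978]
tool_rot: [-102.4, 89.9, -106.7]
force: [-4.5, -2.8, 14.8]
grip_width: 0.0007
time_s: 19.62
tool_pos: [0.5515, 0.2667, 0.2831]
tool_rot: [26.5, 89.8, 22.2]
force: [-0.0, 0.7, -0.6]
grip_width: 0.0005
19.6167 [0.55148109 0.26666544 0.28307729] [-0.01523871  0.73910358 -0.55562983]
pad px 92 [0.55766048 0.24750691 0.12750162] [0.11578961 0.1196782  0.12283657]
handle 300 [ 0.51751551 -0.43349955  0.02048558] [0.01135207 0.02458411]
handle top 206 [ 0.51374522 -0.42379538  0.02188677]
```

View pics/e_s.png

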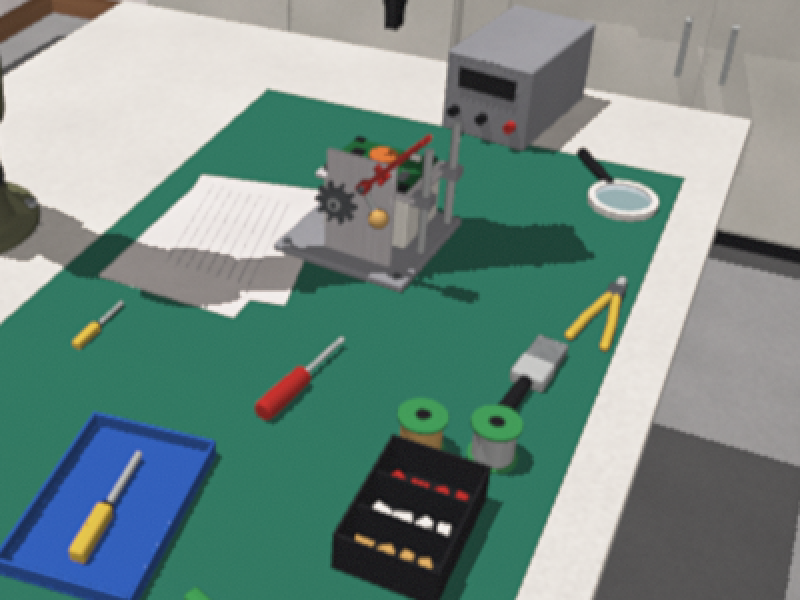

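The picture shows the platform down (pad at (383,155), about 120 mm high), the pawl back at (395,165) and the rod flat in the tray at (105,510). The arm is clear, so I hand in.

```bash
python3 -c "
from cell import env; print(env.sign_off())"
```

```text
the job is handed in; nothing more can be done
None
```

I released the pawl with the large yellow rod, pressed the platform down to its stop and left the rod in the blue tray. I handed the job in at about 19.6 s; sign-off gives no verdict.

- **Missed grasp:** My first grasp closed on air because the reported TCP sits about 37 mm lower than the fingers appear in the camera. I corrected for that offset, and the second grasp held. The reported TCP heights still disagree with the camera by that amount.
- **Pawl:** I raised the rod from underneath and the pawl tumbled over. It was still tipped back in the last picture, and I saw no contact between the gripper and the pawl.
- **Platform:** The force rose to about 15 N with no further travel. After I retreated, the camera put the pad top at about 0.120 m, which is fully down.
- **Rod:** Its handle lies at about (0.515, -0.43), within the tray, with its top at about 0.021 m. It looked flat and still, and the arm was clear of everything.

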